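# Shift the tube mixer into third

### The job

Shift the sample-tube mixer's gear lever into third by pushing its knob gently with the fingertips, never gripping it: bring it to the cross slot, push it across to the right-hand lane, then push it forward (away from the front of the mixer) all the way home into the third slot, the one with three green pips. Leave the lever standing there, let go, and leave the tubes and everything else on the table where they are.

Things in the scene. Friction and masses are not known exactly. Their poses are not given: they have to be found in the camera images.
- mixer: white bench tube mixer, fixed, 300 (x) x 370 (y) x 110 mm high. Origin: centre of its underside. x points forward (from its front, which faces the robot, to its rear), y to its left. Front deck flat at z 110, but for a blue block centred at x -70, y +150 (90 x 32, up to z 135) with three loose tubes, tops at z 190. Rear (x 15 to 140): rollers with tubes, up to z 147.
- gate (a point): centre of the H-shaped gate in the steel deck plate, at mixer x -70, y 0, z 110. Slots 18 mm wide: two lanes along mixer x, centred 20 mm left (+y) and 20 mm right (-y) of here, joined only by the cross slot along y through here. First slot = left forward, second = left rearwards, third = right forward, fourth = right rearwards; at their ends 1, 2, 3, 4 round pips: the third's green, others black.
- knob (a point): centre of the lever's black ball knob, 36 mm in diameter, on a 10 mm steel stick. The lever pivots both ways about a point 70 mm below gate; the knob centre is 145 mm from the pivot: upright it is 185 mm above the table. It moves up to about 50 mm from the gate's centre in x and y. The lever stays where it is left; 1 to 2 N at the knob moves it, more only where the stick meets the gate.
- across (a joint): sideways lean of the lever in rad: negative = to mixer +y (left lane), positive = to mixer -y (right lane); stops at -0.33 and 0.33. The middle of a lane is at 0.28 either way, and a lane allows about 0.22 to 0.33. The lever starts in the left lane, anywhere along it.
- shift (a joint): fore-and-aft lean of the lever in rad: positive = forward (mixer +x), negative = rearwards; stops at -0.35 and 0.35 (ends of the slots). The lever can cross between the lanes only within about 0.05 of 0; the corners of the gate are rounded (5 mm) and help it in.
- tube0: loose capped sample tube, teal with a blue cap, 19 mm in diameter, 80 mm tall, standing in the pocket block; origin at its foot
- tube1: as tube0
- tube2: as tube0
- spray: loose white bottle with a blue cap, 64 mm in diameter, 150 mm tall, standing; origin at its foot
- jar: loose clear specimen jar with a yellow cap, 60 mm in diameter, 70 mm tall; origin at its foot
- cup: loose blue cup, 70 mm across the mouth, 85 mm tall; origin at its foot
- dish: loose aluminium instrument tray, 160 x 110 x 30 mm; origin under its centre
- pen: loose marker pen lying flat, 130 mm long, 18 mm high; origin under its middle
- case: open black rugged case, fixed at the left, 360 x 240 x 85 mm, holding a blue tube rack with capped tubes up to 140 mm high; its lid stands open on its +y side, up to 280 mm high; origin under its centre

How it is judged:
On the way, in this order (a step that is already met when the one before it is completed fails the run):
1. the lever is across in the right-hand lane, still at the cross slot (value of joint across above 0.2 rad and value of joint shift between -0.2 and 0.12 rad), for 0.05 s.
2. the lever is fully forward in the third slot (value of joint across above 0.2 rad and value of joint shift above 0.3 rad), for 0.2 s.
At the end, for the whole second after the job is handed in: the lever rests in the third slot (across above 0.2 rad), within 0.05 rad of the slot's forward stop (shift above 0.30), not moving; the fingers have left it (all of step 2 and velocity of joint shift between -0.05 and 0.05 rad/s); the robot touches nothing.
It fails at once if the lever or mixer is gripped or pushed with more than 30 N (contact force between the fingers and mixer above 30 N).
It fails at once if the robot's arm or gripper body leans on the mixer (contact force between the arm and mixer above 30 N).
It fails at once if a tube is lifted, tipped or moved (distance of any of tube0, tube1, tube2 from where it was at the start of the episode above 0.012 m).
It fails at once if another thing on the table is moved (distance of any of spray, jar, cup, dish, pen from where it was at the start of the episode above 0.02 m).
It also fails if it takes over 59 s, if anything falls off the work surface, if the arm or the gripper's body presses on something with over 40 N, if the wrist force passes 120 N, or if a joint passes its speed limit or range.

### The arm

A 7-joint arm with a two-finger parallel gripper is mounted at the origin on the work surface. World frame = base frame: x ahead of the robot, y to its left, z up, the work surface at z = 0. Lengths are in m, angles in rad, forces in N, time in s.
With the tool pointing down it reaches from about 0.425 to 0.825 m from the base axis. Payload 3.6 kg.
Tool frame: the origin (TCP) lies between the finger pads; the fingertips stand r.finger_overhang ahead of it and the grasp point (between the pads) lies 2 mm behind it (r.finger_overhang is the distance from the TCP to the fingertips, in m); z points along the fingers, x is the direction in which the jaws open and shut, and the axes are right-handed (so a half turn about z gives the same grasp; the last joint's range is limited). The gripper opens to 85 mm and grips with 20 to 120 N. Pads are 22 mm wide; open, the fingers measure 114 mm over their backs; the gripper's body (76 mm by 85 mm) begins 54 mm behind the grasp point. The pads swing forward as they close: fully open they stand 13 mm farther back than shut.
Start: joints at [-1.288, 0.615, -0.013, 1.423, 0.008, 1.103, -0.04], TCP at [0.198, 0.619, 0.22] pointing down, gripper open.
Joint ranges: [-3.12, 3.12], [-0.3, 2.06], [-1.34, 1.32], [0.26, 2.42], [-1.36, 4.5], [0.01, 1.98], [-2.84, 2.84]. Speed limits (rad/s): [2.79, 2.79, 3.14, 3.14, 3.14, 3.14, 3.14].

### API

Orientations are given as a 3x3 rotation matrix whose columns are the frame's x, y, z axes.
In Python, from rig import sensors, optics, r gives the robot as it stands.
- The arm moves only by the shell command python3 -m crank 'ROWS' [FORCE]. ROWS is JSON, a list of rows, each a list of 7 numbers: the shift along the tool's x, y, z as a fraction of full scale, then the turn, a rotation vector about the tool's x, y, z as a fraction of full scale, then the closure in counts, from 0 (fully open) to 255 (shut). A call has exactly 5 rows; each row is the pose to reach, as a shift and turn from the pose measured when the call began, along the tool's axes at that moment; what a row does not reach only later rows make up. Full scale, the value 1, is 0.5 m for a shift and 30 degrees for a turn. A row lasts 1/10 s, in which the tool goes at most 50 mm and 8.59 degrees, less where a joint would pass 70% of its speed; a pose out of reach is approached as far as the arm can. A call with a number of a shift or a turn outside -1 to 1 is refused whole. A call with a gripper value outside its range is refused whole. The fingers move at their own pace and stop on an object; FORCE is the grip in N (left out, the last holds). Time passes only in rows, so rows that repeat a pose let the fingers close, or fill a call up. It gives the time, the measured TCP pose, the force and the opening at its end, in the units of the state.
- sensors.sense(): the state, without advancing time (a new reading comes with each control period).
- optics.grab_frame(name): name is "scene" or "side" or "wrist"; returns a dict with "frame" (420x560x3 uint8, red, green, blue), "vfov" (degrees; the focal length in pixels is half the picture's height over the tangent of half this angle, whatever the lens; pixels are square), "cx", "cy" (the principal point, pixels), "world_from_camera" (4x4, takes a point from camera to world coordinates). Camera axes: x right, y down, z forward; pixel columns grow to the right and rows downward; lengths in m; the calibration is good to about 2 mm. A picture is of the moment at which its call begins. There is no depth.
- r.job_done(): hands the job in, once; it reports no verdict.
The state is a dict: "t": time; "qpos": joint angles; "joint_velocities": joint speeds; "effort": joint torques, N m; "tool_pos": TCP position; "tool_rot": TCP orientation; "force": force on the tool from outside, world axes, zero at the start; "ft_torque": the same for the moment, N m; "grip_width": finger opening in m.
Only numpy, scipy, OpenCV 4.12 (cv2) and the standard library are available. Lean on these libraries where they do the work, as an engineer would, in place of code of your own. Each camera call takes 0.05 s, during which the arm holds its last target.

## Working session

There is one attempt and no reset: what is moved stays moved. The work goes in short steps, Python scripts to look and compute and a shell command to move; the robot and the scene stay as the last step left them, time stands still between calls to the robot, and variables do not carry over. Pictures are saved under pics/ and viewed, and the job is handed in when it is done.

```bash
ls; mkdir -p pics
python3 - <<'E'
from rig import sensors, optics, r
import cv2, numpy as np
s=sensors.sense(); print(s['t'],s['tool_pos'],s['tool_rot'],s['grip_width'],r.finger_overhang,s['force'])
np.set_printoptions(precision=4,suppress=True)
for n in ['scene','side','wrist']:
    f=optics.grab_frame(n); cv2.imwrite(f'pics/{n}0.png',f['frame'][:,:,::-1]); print(n,f['vfov'],f['cx'],f['cy'],f['world_from_camera'])
E
```

```text
pics
0.0 [0.19728518 0.61849554 0.2185149 ] [[ 3.03854571e-01  9.52718107e-01 -7.79524129e-04]
 [ 9.52714871e-01 -3.03855571e-01 -2.48306509e-03]
 [-2.60252383e-03  1.18264495e-05 -9.99996613e-01]] 0.08512684812891674 0.017 [ 0.11471885 -0.98533954 -0.89490958]
scene 54.65920002724362 277.54163366298025 211.16175781937258 [[-0.8084  0.3287 -0.4883  1.0897]
 [ 0.5885  0.4298 -0.6849  0.8096]
 [-0.0153 -0.841  -0.5408  0.7625]
 [ 0.      0.      0.      1.    ]]
side 42.430518750862326 274.48091750520877 202.86323578227362 [[-0.9524 -0.1779  0.2476  0.0437]
 [-0.3044  0.5104 -0.8043  1.601 ]
 [ 0.0167 -0.8414 -0.5402  1.2188]
 [ 0.      0.      0.      1.    ]]
wrist 62.33398484925593 279.5635422452132 209.08246058386794 [[ 0.303   0.9087  0.2873  0.1245]
 [ 0.953  -0.288  -0.0941  0.6426]
 [-0.0028  0.3023 -0.9532  0.3721]
 [ 0.      0.      0.      1.    ]]
```

View pics/scene0.png

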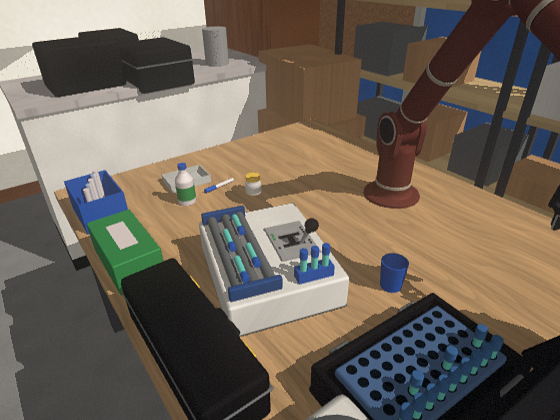

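View pics/side0.png

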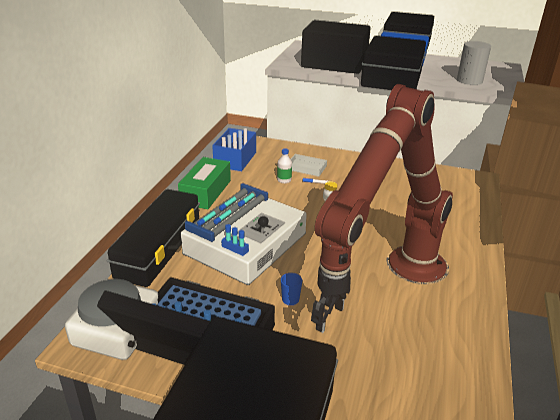

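View pics/wrist0.png

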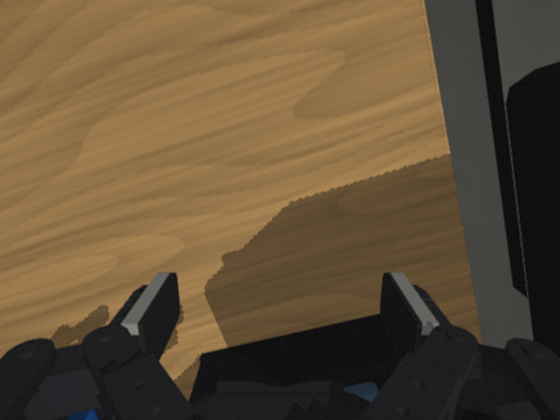

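The scene picture shows the mixer around (275,265), with the knob at about (311,226). The side picture shows the knob at about (263,222), and the gripper is by the cup and case. I'll enlarge both.

Run:
```python
import cv2
a=cv2.imread('pics/scene0.png')[190:340,190:350]; cv2.imwrite('pics/sc_crop.png',cv2.resize(a,None,fx=4.9,fy=4,interpolation=cv2.INTER_CUBIC) if 0 else cv2.resize(a,(640,600),interpolation=cv2.INTER_CUBIC))
a=cv2.imread('pics/side0.png')[175:295,170:330]; cv2.imwrite('pics/sd_crop.png',cv2.resize(a,(800,600),interpolation=cv2.INTER_CUBIC))
```

```text
(no output)
```

View pics/sc_crop.png

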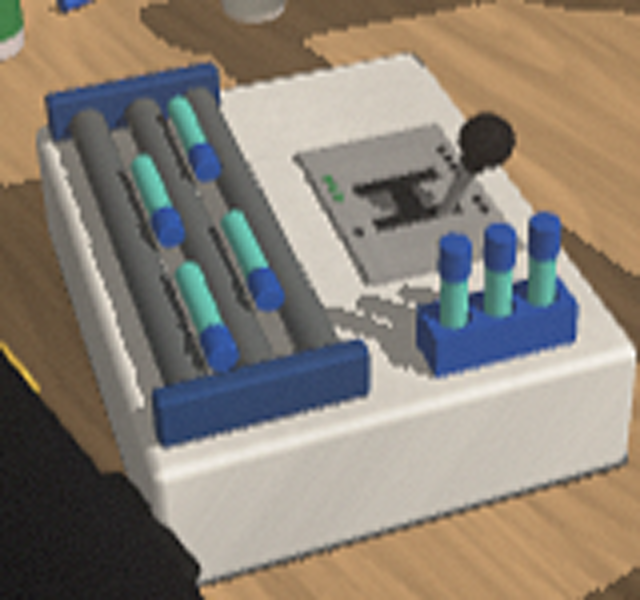

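View pics/sd_crop.png

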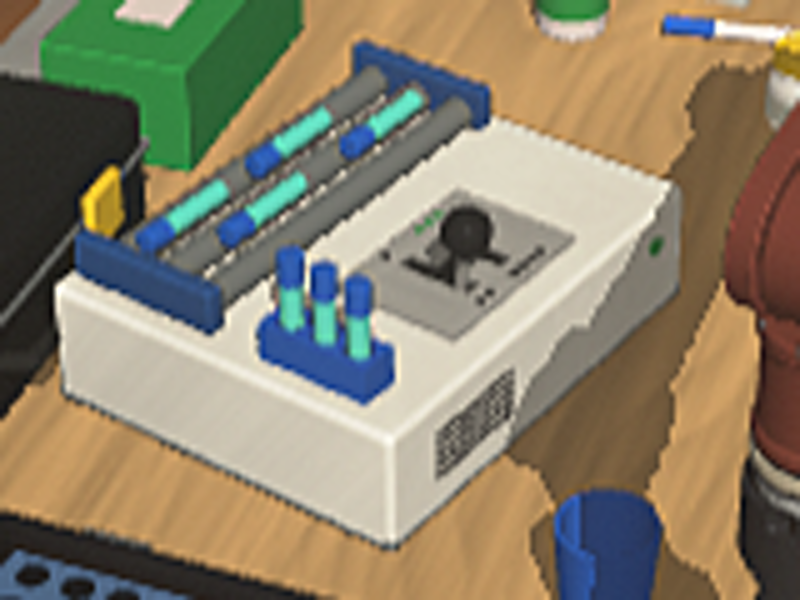

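```bash
cat > h.py <<'E'
import numpy as np, cv2
from scipy.optimize import least_squares
np.set_printoptions(precision=4,suppress=True)
CAM={'scene':(54.65920002724362,277.54163366298025,211.16175781937258,None),'side':(42.430518750862326,274.48091750520877,202.86323578227362,None)}
def load():
    from rig import optics
    C={}
    for n in ['scene','side']:
        f=optics.grab_frame(n); C[n]=f
    return C
def proj(f,P):
    W=np.linalg.inv(np.array(f['world_from_camera'])); p=W[:3,:3]@np.asarray(P)+W[:3,3]
    F=210/np.tan(np.radians(f['vfov']/2)); return np.array([f['cx']+F*p[0]/p[2],f['cy']+F*p[1]/p[2]])
def ray(f,uv):
    M=np.array(f['world_from_camera']);F=210/np.tan(np.radians(f['vfov']/2))
    d=M[:3,:3]@np.array([(uv[0]-f['cx'])/F,(uv[1]-f['cy'])/F,1]); return M[:3,3],d/np.linalg.norm(d)
def onz(f,uv,z):
    o,d=ray(f,uv); return o+d*(z-o[2])/d[2]
def tri(fs,uvs):
    A=np.zeros((3,3));b=np.zeros(3);R=[ray(f,u) for f,u in zip(fs,uvs)]
    for o,d in R:
        Q=np.eye(3)-np.outer(d,d);A+=Q;b+=Q@o
    p=np.linalg.solve(A,b); return p,[np.linalg.norm((np.eye(3)-np.outer(d,d))@(p-o)) for o,d in R]
E
cat > fit.py <<'E'
from h import *
import pickle
C=load(); pickle.dump(C,open('C.pkl','wb'))
sc=lambda u,v:('scene',u/4+190-.4,v/4+190-.4); sd=lambda u,v:('side',u/5+170-.4,v/5+175-.4)
obs=[(sc(200,583),(.15,.185,0)),(sc(628,460),(-.15,.185,0)),(sd(65,395),(.15,.185,0)),(sd(390,545),(-.15,.185,0)),
(sc(435,375),(-.025,.166,.11)),(sc(577,340),(-.115,.166,.11)),(sc(577,287),(-.115,.166,.135)),(sc(418,315),(-.025,.134,.135)),
(sd(262,368),(-.025,.166,.11)),(sd(372,402),(-.115,.166,.11)),(sd(393,378),(-.115,.134,.11))]
def w(p,q):
    c,s=np.cos(p[2]),np.sin(p[2]); return np.array([p[0]+c*q[0]-s*q[1],p[1]+s*q[0]+c*q[1],q[2]])
def res(p): return np.concatenate([proj(C[o[0]],w(p,q))-o[1:] for o,q in obs])
best=min((least_squares(res,[.6,.2,y],loss='soft_l1') for y in np.linspace(-3,3,9)),key=lambda s:s.cost)
p=best.x; print(p,np.degrees(p[2])); print(best.fun.reshape(-1,2) if 0 else res(p).reshape(-1,2))
print('plate centre', [onz(C['scene'],sc(u,v)[1:],.11) for u,v in [(295,158),(435,125),(370,282),(508,240)]])
g=w(p,(-.07,0,.11)); print('gate',g)
k,e=tri([C['scene'],C['side']],[sc(488,140)[1:],sd(466,233)[1:]]); print('knob',k,e)
c,s=np.cos(p[2]),np.sin(p[2]); d=k-g; print('knob rel gate (mixer axes)',c*d[0]+s*d[1],-s*d[0]+c*d[1],d[2], 'len', np.linalg.norm(d+[0,0,.07]))
for n,uv in [('spray top?',(0,0))]: pass
for n in C:
    im=C[n]['frame'][:,:,::-1].copy(); im=cv2.resize(im,None,fx=4,fy=4,interpolation=cv2.INTER_CUBIC)
    for q,col in [((-.07,0,.11),(0,0,255)),((-.02,.02,.11),(255,0,0)),((-.12,.02,.11),(255,0,0)),((-.02,-.02,.11),(0,255,0)),((-.12,-.02,.11),(255,0,0))]+[((a,b,.11),(255,0,255)) for a in(-.15,.15) for b in(-.185,.185)]:
        u=proj(C[n],w(p,q))*4+2; cv2.circle(im,tuple(int(x) for x in u),4,col,-1)
    u=proj(C[n],w(p,(-.03,0,.11)))*4; x,y=int(u[0])-400,int(u[1])-300
    cv2.imwrite(f'pics/fit_{n}.png',im[y:y+600,x:x+800])
np.save('mix.npy',p)
E
python3 fit.py
```

```text
[ 0.6131  0.092  -0.3062] -17.543768894459266
[[-8.6219  3.287 ]
 [ 0.3991  2.5741]
 [-0.067   0.5709]
 [ 0.7228  3.5819]
 [ 0.3018 -2.2779]
 [-0.1057 -2.1054]
 [ 0.524   3.1139]
 [-0.1606 -3.9003]
 [ 0.0893 -3.4598]
 [-0.8921 -0.4202]
 [ 0.8269 -0.4057]]
plate centre [array([0.5862, 0.0339, 0.11  ]), array([0.4834, 0.0608, 0.11  ]), array([0.6246, 0.1731, 0.11  ]), array([0.5284, 0.1929, 0.11  ])]
gate [0.5463 0.1131 0.11  ]
knob [0.5255 0.1665 0.1727] [np.float64(1.5785479308676207e-05), np.float64(1.5785479308800517e-05)]
knob rel gate (mixer axes) -0.036010419598763305 0.044677169916859126 0.06270382829726255 len 0.14457906444644136
```

```bash
sed -i 's/^obs=\[(sc(200,583),(.15,.185,0)),/obs=[/' fit.py; python3 fit.py
```

```text
[ 0.6164  0.093  -0.293 ] -16.78723737953228
[[ 0.2508  2.6228]
 [-0.9158  1.0803]
 [ 0.6167  3.5353]
 [ 0.2925 -1.7481]
 [-0.2755 -1.9137]
 [ 0.3522  3.3035]
 [-0.3444 -3.3636]
 [-0.3834 -3.2891]
 [-1.1454 -0.4217]
 [ 0.4757 -0.453 ]]
plate centre [array([0.5862, 0.0339, 0.11  ]), array([0.4834, 0.0608, 0.11  ]), array([0.6246, 0.1731, 0.11  ]), array([0.5284, 0.1929, 0.11  ])]
gate [0.5494 0.1133 0.11  ]
knob [0.5255 0.1665 0.1727] [np.float64(1.5785479308676207e-05), np.float64(1.5785479308800517e-05)]
knob rel gate (mixer axes) -0.03829532450920703 0.044088108500929035 0.06270382829726255 len 0.1449848241548215
```

View pics/fit_scene.png

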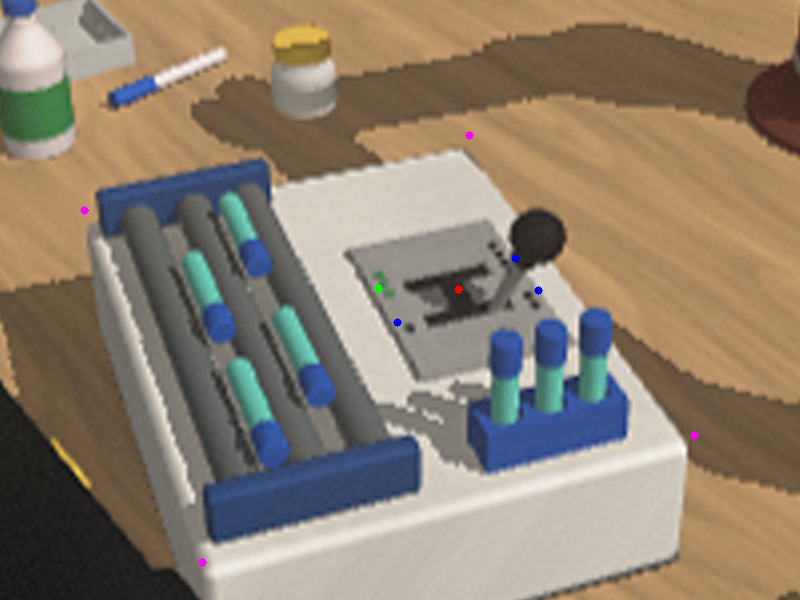

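View pics/fit_side.png

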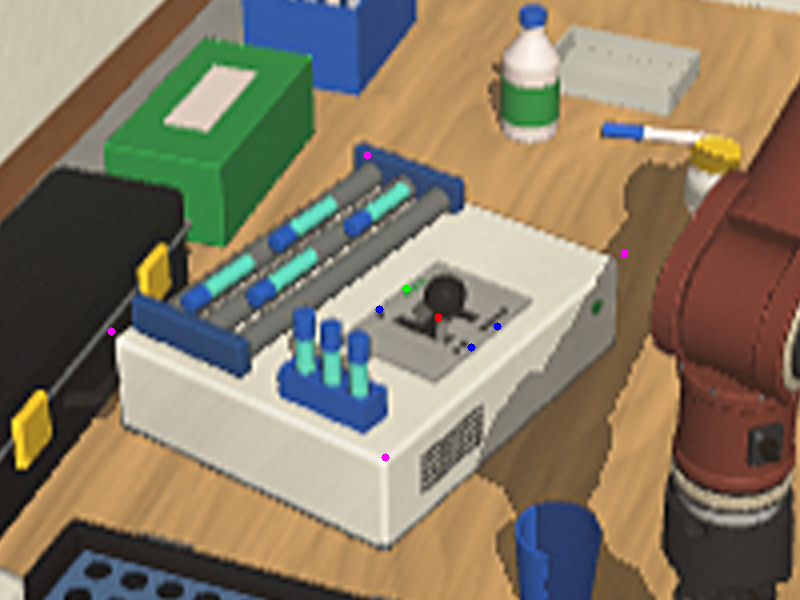

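Both overlays show my fit a few pixels off, because some of the block corners were misread. The lever is in the left lane, in the second (near) slot. I'll raise the arm over everything and get a close wrist-camera view.

```bash
python3 -m crank '[[0,0,-0.08,0,0,0,0],[0,0,-0.16,0,0,0,0],[0,0,-0.24,0,0,0,0],[-0.06,0.06,-0.24,0,0,0,0],[-0.12,0.13,-0.24,0,0,0,0]]'; python3 -m crank '[[-0.06,0.07,0,0,0,0,0],[-0.12,0.14,0,0,0,0,0],[-0.18,0.21,0,0,0,0,0],[-0.24,0.28,0,0,0,0,0],[-0.30,0.35,0,0,0,0,0]]'
```

```text
t: 0.85
tool_pos: [0.2401, 0.5432, 0.3408]
tool_rot: [[0.3, 0.954, 0.0], [0.954, -0.3, 0.003], [0.003, -0.001, -1.0]]
force: [0.8, 0.5, 0.0]
grip_width: 0.0858
t: 1.35
tool_pos: [0.3629, 0.3459, 0.3405]
tool_rot: [[0.3, 0.954, 0.001], [0.954, -0.3, 0.004], [0.004, -0.0, -1.0]]
force: [1.4, 0.1, -0.8]
grip_width: 0.0856
```

```bash
python3 -m crank '[[-0.07,0.08,0,0,0,0,0],[-0.14,0.16,0,0,0,0,0],[-0.21,0.24,0,0,0,0,0],[-0.28,0.32,0,0,0,0,0],[-0.33,0.37,0,0,0,0,0]]'; python3 -m crank '[[0,0,0,0,0,0,0],[0,0,0,0,0,0,0],[0,0,0,0,0,0,0],[0,0,0,0,0,0,0],[0,0,0,0,0,0,0]]'
cat > look.py <<'E'
from h import *
import sys,pickle
from rig import optics
n,o=sys.argv[1:3]; f=optics.grab_frame(n); pickle.dump(f,open(f'pics/{o}.pkl','wb'))
im=f['frame'][:,:,::-1]
if len(sys.argv)>3:
    x,y,w,h,k=map(int,sys.argv[3:8]); im=cv2.resize(im[y:y+h,x:x+w],None,fx=k,fy=k,interpolation=cv2.INTER_CUBIC)
cv2.imwrite(f'pics/{o}.png',im)
E
python3 look.py wrist w1
```

```text
t: 1.85
tool_pos: [0.4908, 0.1313, 0.3401]
tool_rot: [[0.299, 0.954, 0.002], [0.954, -0.299, 0.004], [0.005, 0.0, -1.0]]
force: [0.6, 0.2, -0.1]
grip_width: 0.0855
t: 2.35
tool_pos: [0.4902, 0.133, 0.3401]
tool_rot: [[0.296, 0.955, 0.002], [0.955, -0.296, 0.005], [0.005, 0.0, -1.0]]
force: [0.7, 0.1, -0.7]
grip_width: 0.0857
```

View pics/w1.png

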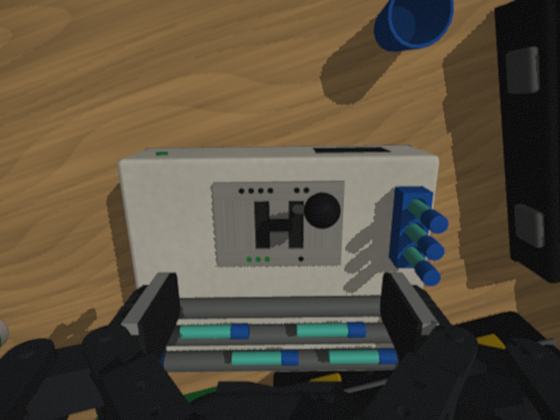

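The wrist picture shows the H gate centred near (279,225), the knob at (322,210), and the plate from (212,182) to (342,266). The green pips are at (258,259). Next I'll enlarge and measure.

Run:
```python
import cv2
a=cv2.imread('pics/w1.png')[170:285,200:360]; cv2.imwrite('pics/w1c.png',cv2.resize(a,None,fx=5,fy=5,interpolation=cv2.INTER_CUBIC))
```

```text
(no output)
```

View pics/w1c.png

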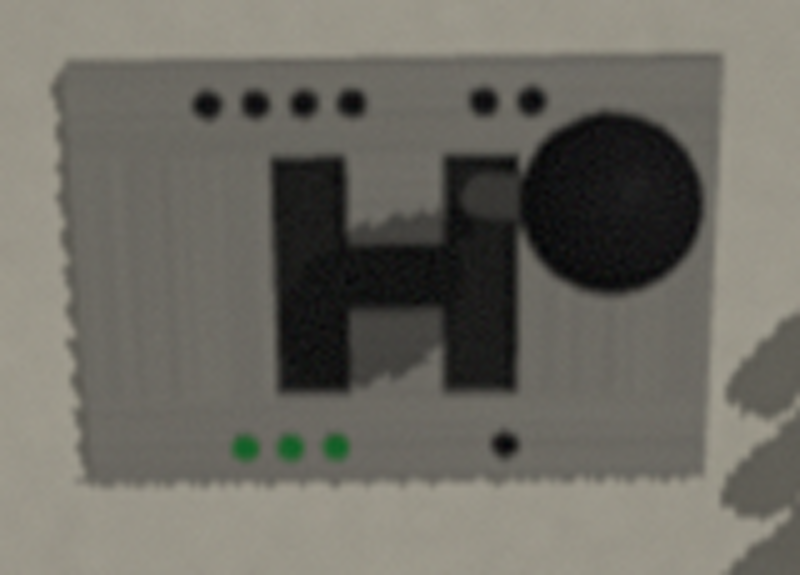

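```bash
cat > m1.py <<'E'
from h import *
import pickle
f=pickle.load(open('pics/w1.pkl','rb')); C=pickle.load(open('C.pkl','rb'))
t=lambda u,v:(u/5+200-.4,v/5+170-.4)
H=[onz(f,t(*q),.11)[:2] for q in [(272,157),(517,155),(279,391),(517,391)]]
P=[onz(f,t(*q),.11)[:2] for q in [(62,60),(721,55),(82,484),(704,475)]]
for n,Q in (('H',H),('plate',P)):
    a=lambda d:np.degrees(np.arctan2(d[1],d[0]))
    print(n,'centre',np.mean(Q,0),'yaw',a(Q[2]-Q[0]),a(Q[3]-Q[1]),a(Q[1]-Q[0])-90,a(Q[3]-Q[2])-90,'len',[np.linalg.norm(d) for d in (Q[2]-Q[0],Q[3]-Q[1],Q[1]-Q[0],Q[3]-Q[2])])
fs=[f,C['scene'],C['side']];uv=[t(612,203),(311.6,224.6),(262.8,221.2)]
print(tri(fs,uv),tri(fs[:2],uv[:2])); print(onz(f,uv[0],.173))
E
python3 m1.py
```

```text
H centre [0.5519 0.1146] yaw -16.792226066251025 -15.99304345361867 -16.75335605481351 -17.281324949352182 len [np.float64(0.05853791652398815), np.float64(0.05907009032547785), np.float64(0.05636399963079286), np.float64(0.05718997499705144)]
plate centre [0.5518 0.1136] yaw -17.89182314051423 -16.225046032329804 -16.7795027558099 -16.380775676419788 len [np.float64(0.1060451001408137), np.float64(0.10497209706593524), np.float64(0.14894496556727566), np.float64(0.15202304932745642)]
(array([0.5263, 0.1663, 0.173 ]), [np.float64(0.0015003595314857798), np.float64(0.0007888024803601531), np.float64(0.0008391863476888277)]) (array([0.5268, 0.1665, 0.1736]), [np.float64(0.0010665286842216565), np.float64(0.0010665286842215902)])
[0.5277 0.1657 0.173 ]
```

The gate (H 58 x 58 mm, as expected) is at (0.552, 0.114) with yaw -16.8°. The knob is at (0.526, 0.166, 0.173), which is -39 and +43 mm from the gate, at the right radius. Next I'll close the fingers, move to the front (-x) side of the knob, and start descending.

```bash
python3 -m crank '[[0.04,-0.03,0,0,0,0,255],[0.085,-0.06,0.04,0,0,0,255],[0.085,-0.06,0.1,0,0,0,255],[0.085,-0.06,0.16,0,0,0,255],[0.085,-0.06,0.16,0,0,0,255]]' 20; python3 -m crank '[[0,0,0.05,0,0,0,255],[0,0,0.1,0,0,0,255],[0,0,0.15,0,0,0,255],[0,0,0.16,0,0,0,255],[0,0,0.16,0,0,0,255]]'; python3 look.py wrist w2; python3 look.py scene s2 230 160 150 150 4
```

```text
t: 2.9
tool_pos: [0.4713, 0.1825, 0.2568]
tool_rot: [[0.295, 0.956, -0.007], [0.956, -0.295, 0.001], [-0.001, -0.007, -1.0]]
force: [-0.5, 0.3, 0.8]
grip_width: 0.0123
t: 3.4
tool_pos: [0.4712, 0.1829, 0.1775]
tool_rot: [[0.295, 0.956, -0.006], [0.956, -0.295, 0.001], [-0.001, -0.007, -1.0]]
force: [-0.0, 0.2, -0.4]
grip_width: 0.0001
```

View pics/w2.png

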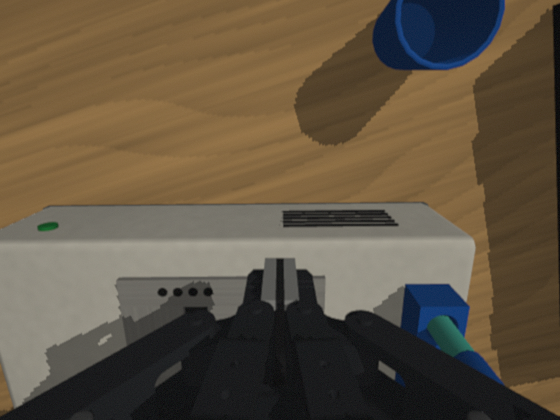

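View pics/s2.png

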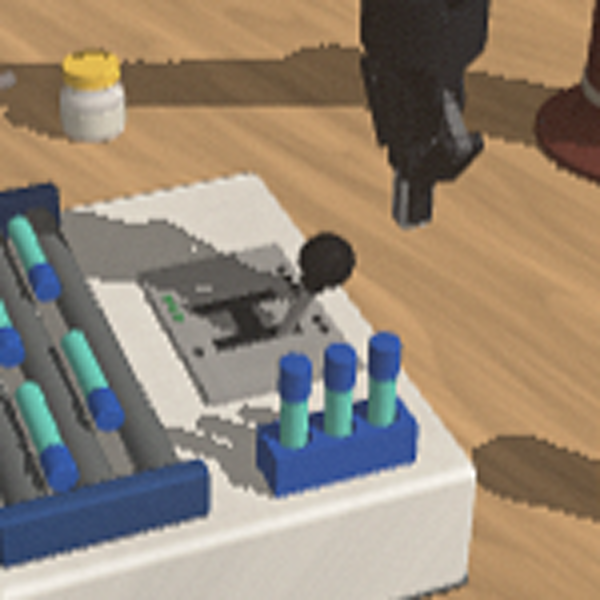

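Run:
```python
from h import *
import pickle
f=pickle.load(open('pics/s2.pkl','rb'))
for z in (.16,.177): print((proj(f,(.4712,.1829,z))-[230,160])*4)
print((proj(f,(.5263,.1663,.173))-[230,160])*4)
```

```text
[406.0999 257.0596]
[407.5922 235.344 ]
[325.1695 258.2739]
```

```bash
python3 look.py side d2 180 140 200 150 4;python3 look.py scene s3 300 180 80 60 10
python3 - <<'E'
from h import *
import pickle
f=pickle.load(open('pics/d2.pkl','rb'))
for z in (.16,.177): print((proj(f,(.4712,.1829,z))-[180,140])*4)
E
```

```text
[386.0187 359.7595]
[386.3995 343.202 ]
```

View pics/d2.png

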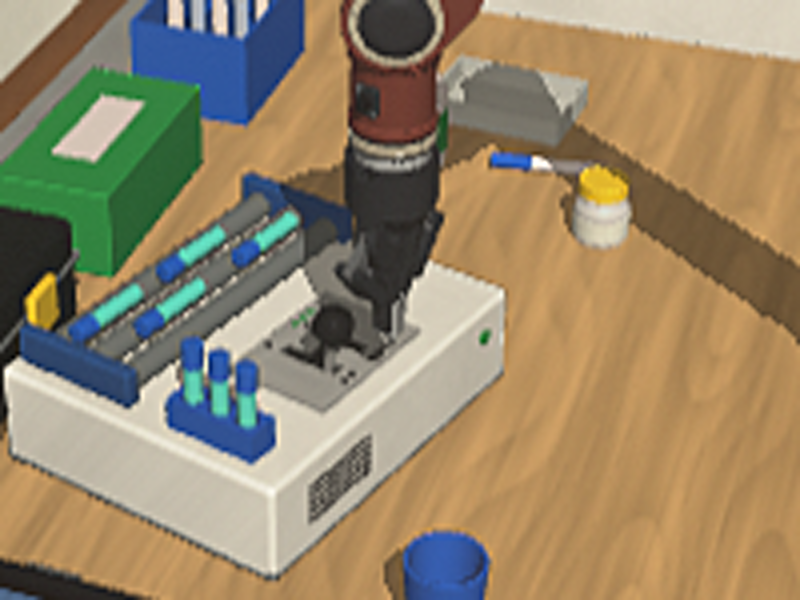

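View pics/s3.png

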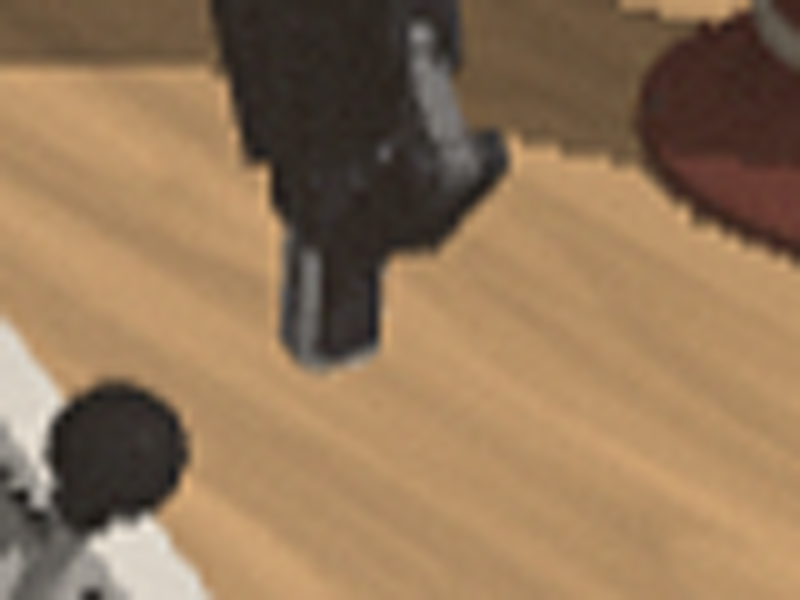

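Run:
```python
from h import *
import pickle
a=pickle.load(open('pics/s3.pkl','rb'));b=pickle.load(open('pics/d2.pkl','rb'))
for q in [(395,338),(395,345),(398,340)]:
  print(tri([a,b],[(300+332/10,180+358/10),(180+q[0]/4,140+q[1]/4)]))
from rig import sensors
s=sensors.sense();print(s['tool_pos'],s['t'],s['qpos'])
```

```text
(array([0.4646, 0.1802, 0.1822]), [np.float64(0.0001177293542108566), np.float64(0.00011772935421094814)])
(array([0.4635, 0.1805, 0.1787]), [np.float64(0.002896696159675583), np.float64(0.0028966961596756666)])
(array([0.4624, 0.1782, 0.1798]), [np.float64(0.0005239099912787987), np.float64(0.0005239099912786439)])
[0.4719 0.183  0.1784] 3.6 [-0.5081  0.4469  0.1397  1.8891 -0.0881  0.8139  0.9503]
```

Run:
```python
from h import *
import pickle
f=pickle.load(open('pics/w1.pkl','rb'));g=pickle.load(open('pics/w2.pkl','rb'))
print(g['world_from_camera'])
for q in [(208,105),(255,104),(304,103),(352,102)]:
  P=onz(f,(200-.4+q[0]/5,170-.4+q[1]/5),.11); print(P,proj(g,P))
# tip predicted & pts in wrist image
for P in [(.4712,.1829,.16),(.4712,.1829,.18),(.464,.18,.18),(.4712,.1829,.17)]: print(P,proj(g,P))
```

```text
[[ 0.2937  0.9132  0.2826  0.399 ]
 [ 0.9559 -0.2802 -0.0879  0.2056]
 [-0.001   0.296  -0.9552  0.3315]
 [ 0.      0.      0.      1.    ]]
[0.4996 0.0859 0.11  ] [162.1814 291.9435]
[0.5025 0.0962 0.11  ] [176.9984 291.6988]
[0.5056 0.1069 0.11  ] [192.4542 291.4559]
[0.5086 0.1174 0.11  ] [207.6015 291.2119]
(0.4712, 0.1829, 0.16) [278.9844 249.1754]
(0.4712, 0.1829, 0.18) [278.8746 266.0628]
(0.464, 0.18, 0.18) [268.6021 254.5719]
(0.4712, 0.1829, 0.17) [278.9324 257.1624]
```

```bash
python3 look.py wrist w3 220 220 130 110 6
```

```text
(no output)
```

View pics/w3.png

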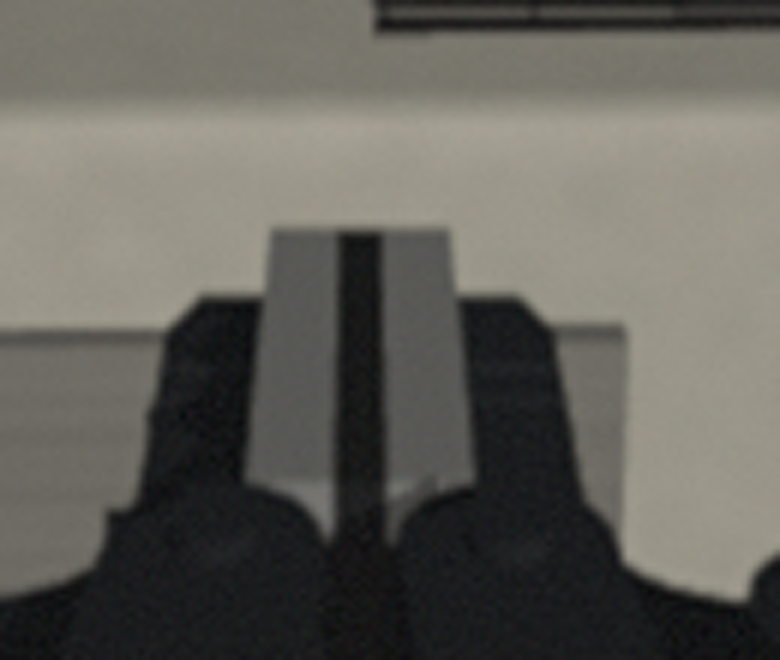

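Run:
```python
from h import *
import pickle
from rig import sensors,r
print(r.finger_overhang, [x for x in dir(r) if x[0]!='_'])
g=pickle.load(open('pics/w3.pkl','rb'));s=sensors.sense();R=np.array(s['tool_rot']);T=np.array(s['tool_pos'])
M=np.array(g['world_from_camera']); print('cam in tool',R.T@(M[:3,3]-T)); print(R.T@M[:3,:3])
for y in (-.011,0,.011):
  for z in (-.01,-.005,0,.005,.01,.017):
    print(y,z,proj(g,T+R@[0,y,z]), (proj(pickle.load(open('pics/s3.pkl','rb')),T+R@[0,y,z])-[300,180])*10,(proj(pickle.load(open('pics/d2.pkl','rb')),T+R@[0,y,z])-[180,140])*4)
```

```text
0.017 ['IKError', 'finger_overhang', 'job_done']
cam in tool [ 0.0005 -0.0765 -0.1537]
[[ 1.      0.0009  0.0002]
 [-0.0009  0.9531  0.3026]
 [ 0.0001 -0.3026  0.9531]]
-0.011 -0.01 [278.4273 251.0804] [359.0228 344.2561] [396.9958 336.4751]
-0.011 -0.005 [278.462  246.5889] [357.9028 360.4813] [396.8864 341.4152]
-0.011 0 [278.4947 242.3548] [356.7885 376.623 ] [396.7774 346.3405]
-0.011 0.005 [278.5257 238.3567] [355.68   392.6816] [396.6686 351.2512]
-0.011 0.01 [278.5549 234.5753] [354.5772 408.6578] [396.5602 356.1473]
-0.011 0.017 [278.5932 229.6132] [353.0427 430.8875] [396.409  362.9775]
0 -0.01 [278.4304 272.9467] [320.052  352.5601] [386.1097 332.0513]
0 -0.005 [278.4643 267.9137] [319.0299 368.8087] [386.0169 336.9837]
0 0 [278.4963 263.1636] [318.0131 384.9733] [385.9243 341.9013]
0 0.005 [278.5266 258.6731] [317.0015 401.0545] [385.832  346.8044]
0 0.01 [278.5553 254.4215] [315.9951 417.0531] [385.7399 351.693 ]
0 0.017 [278.5929 248.8357] [314.5948 439.3133] [385.6115 358.5127]
0.011 -0.01 [278.4333 293.9221] [280.8648 360.9103] [375.2867 327.6532]
0.011 -0.005 [278.4665 288.3944] [279.9417 377.1822] [375.2102 332.5778]
0.011 0 [278.4979 283.1714] [279.0233 393.3698] [375.1339 337.4878]
0.011 0.005 [278.5275 278.2284] [278.1097 409.4736] [375.0578 342.3832]
0.011 0.01 [278.5557 273.5437] [277.2008 425.4945] [374.9819 347.2643]
0.011 0.017 [278.5926 267.3817] [275.9363 447.7853] [374.876  354.0735]
```

The cameras put the shut fingertips about 8 mm above the TCP, not 17 mm below it, so the two sources disagree. I'll go lower, to a height that works either way.

```bash
python3 -m crank '[[0,0,0.02,0,0,0,255],[0,0,0.04,0,0,0,255],[0,0,0.05,0,0,0,255],[0,0.02,0.05,0,0,0,255],[0,0.04,0.05,0,0,0,255]]'; python3 -m crank '[[0,0.01,0,0,0,0,255],[0,0.02,0,0,0,0,255],[0,0.03,0,0,0,0,255],[0,0.04,0,0,0,0,255],[0,0.05,0,0,0,0,255]]'; python3 look.py scene s4 270 180 100 75 8;  python3 look.py side d4 220 170 100 75 8
```

```text
t: 4.15
tool_pos: [0.4915, 0.1768, 0.1529]
tool_rot: [[0.295, 0.956, -0.004], [0.956, -0.295, 0.002], [0.001, -0.005, -1.0]]
force: [-0.1, -0.3, -0.7]
grip_width: 0.0001
t: 4.65
tool_pos: [0.5155, 0.1696, 0.1529]
tool_rot: [[0.294, 0.956, -0.004], [0.956, -0.294, 0.002], [0.001, -0.005, -1.0]]
force: [-1.2, 1.4, 1.0]
grip_width: -0.0003
```

View pics/s4.png

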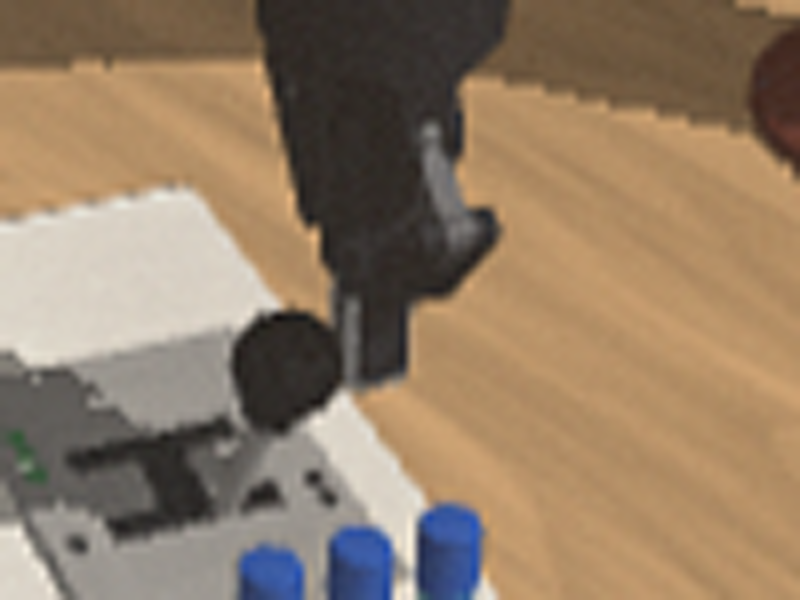

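View pics/d4.png

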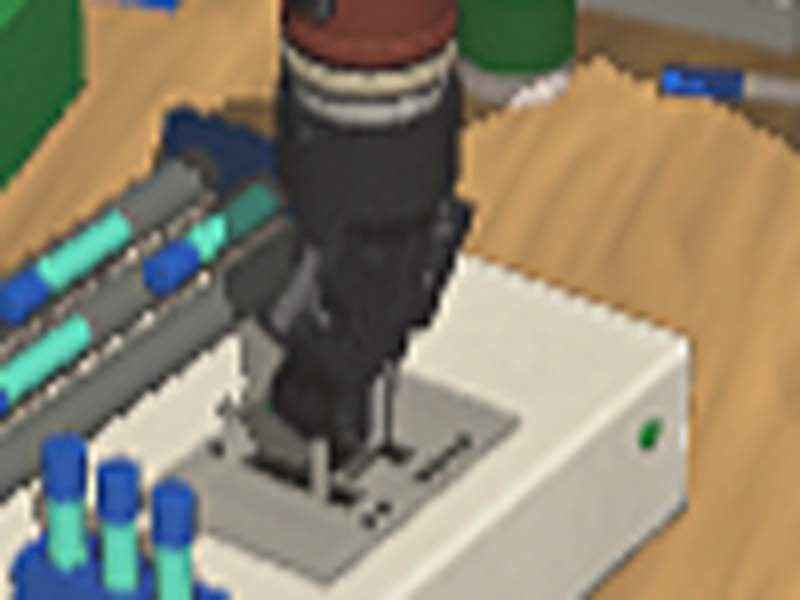

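The fingertip is now against the middle of the ball and the force is about 2 N. I'll keep pushing towards the cross slot.

```bash
python3 -m crank '[[0,0.008,0,0,0,0,255],[0,0.016,0,0,0,0,255],[0,0.024,0,0,0,0,255],[0,0.032,0,0,0,0,255],[0,0.036,0,0,0,0,255]]'; python3 look.py scene s5 270 180 100 75 8;  python3 look.py side d5 220 170 100 75 8
```

```text
t: 5.25
tool_pos: [0.5341, 0.1636, 0.1529]
tool_rot: [[0.295, 0.955, -0.002], [0.955, -0.295, 0.002], [0.001, -0.003, -1.0]]
force: [-0.7, -0.1, 1.1]
grip_width: 0.0003
```

View pics/s5.png

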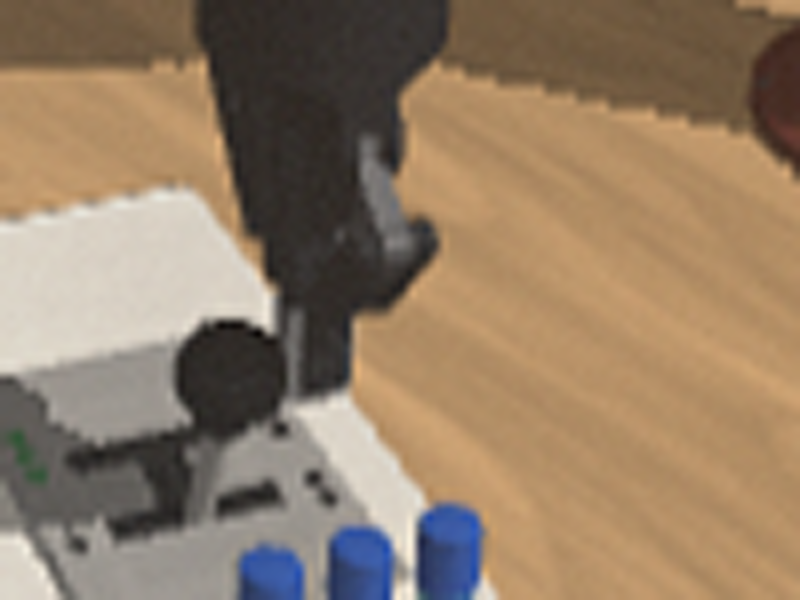

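View pics/d5.png

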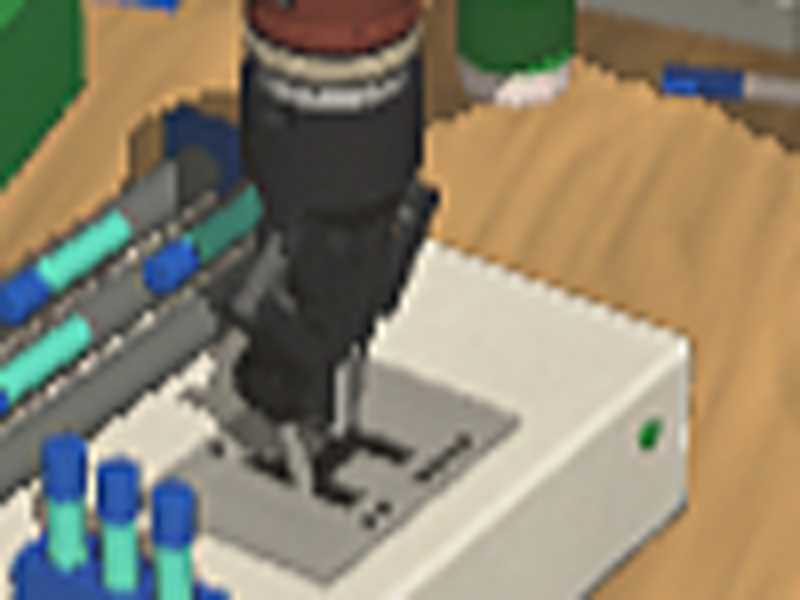

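```bash
cat > kn.py <<'E'
from h import *
import pickle,sys
G=np.array([.552,.114]);a=np.radians(-16.8);X=np.array([np.cos(a),np.sin(a)]);Y=np.array([-X[1],X[0]])
def mix(p): d=np.asarray(p)[:2]-G; return np.array([d@X,d@Y])
f=pickle.load(open(f'pics/{sys.argv[1]}.pkl','rb'));uv=(float(sys.argv[2]),float(sys.argv[3]))
z=.178
for i in range(8):
    m=mix(onz(f,uv,z)); z=.04+np.sqrt(.145**2-m@m)
print('knob mixer xy',m,'z',z,'shift~',np.arctan2(m[0],z-.04),'across~',-np.arctan2(m[1],z-.04))
from rig import sensors
s=sensors.sense(); print('tcp',mix(s['tool_pos']),s['tool_pos'],s['t'])
E
python3 kn.py s5 299 226.5
```

```text
knob mixer xy [-0.0048  0.0457] z 0.17753560375260738 shift~ -0.03474563778260178 across~ -0.3206290093716282
tcp [-0.0316  0.0423] [0.534  0.1636 0.1528] 5.35
```

Shift is about -0.03 rad. I'll push 4 mm more, back off, and look.

```bash
python3 -m crank '[[0,0.004,0,0,0,0,255],[0,0.008,0,0,0,0,255],[0,0.008,0,0,0,0,255],[0,-0.03,0,0,0,0,255],[0,-0.06,0,0,0,0,255]]'; python3 -m crank '[[0,0,-0.03,0,0,0,255],[0.05,0,-0.03,0,0,0,255],[0.095,0,-0.03,0,0,0,255],[0.095,0,-0.03,0,0,0,255],[0.095,0,-0.03,0,0,0,255]]'; python3 look.py scene s6 250 170 130 97 6;  python3 look.py side d6 210 160 130 97 6
```

```text
t: 5.85
tool_pos: [0.5051, 0.1722, 0.1528]
tool_rot: [[0.296, 0.955, -0.002], [0.955, -0.296, 0.002], [0.001, -0.002, -1.0]]
force: [-0.3, -0.1, -0.3]
grip_width: 0.0003
t: 6.35
tool_pos: [0.5191, 0.2172, 0.1675]
tool_rot: [[0.295, 0.955, -0.002], [0.955, -0.295, 0.001], [-0.0, -0.002, -1.0]]
force: [0.2, -0.5, 0.0]
grip_width: -0.0001
```

View pics/s6.png

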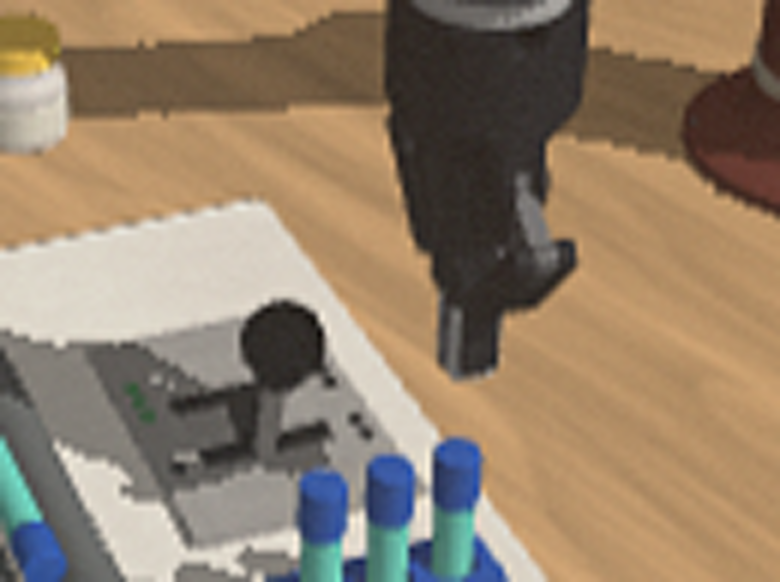

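View pics/d6.png

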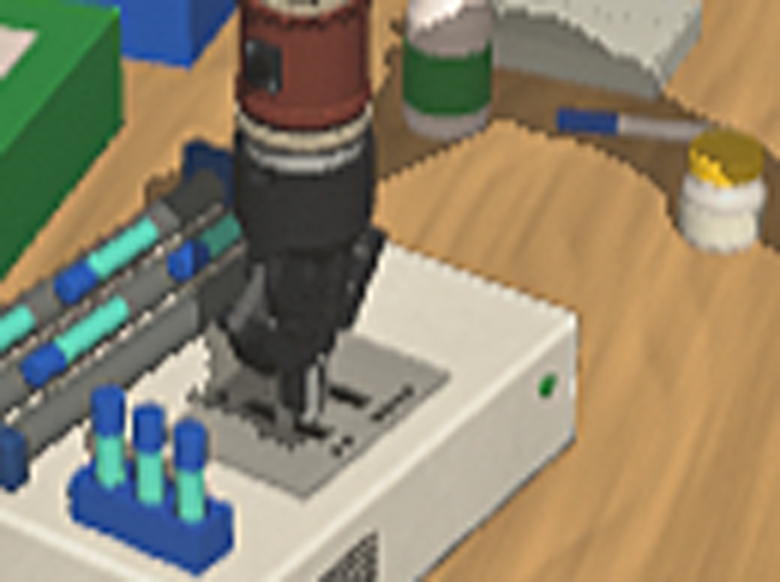

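```bash
python3 kn.py s6 297.3 227.3
```

```text
knob mixer xy [0.0003 0.047 ] z 0.17718383931471113 shift~ 0.002263718453020796 across~ -0.329829394248836
tcp [-0.061   0.0881] [0.5191 0.2159 0.1676] 6.45
```

Shift is about 0.00 and the knob is aligned with the cross slot. I'll swing round to its left (+y) side and push right part-way.

```bash
python3 -m crank '[[0,0.05,0,0,0,0,255],[0,0.1,0,0,0,0,255],[0,0.122,0,0,0,0,255],[0,0.122,0.016,0,0,0,255],[0,0.122,0.016,0,0,0,255]]'; python3 look.py scene s7 250 170 130 97 6; python3 look.py side d7 210 160 130 97 6;python3 kn.py s7 297.3 227.3
```

```text
t: 6.95
tool_pos: [0.5752, 0.1975, 0.1578]
tool_rot: [[0.298, 0.955, -0.007], [0.955, -0.298, -0.001], [-0.003, -0.007, -1.0]]
force: [-1.1, 0.1, -0.6]
grip_width: -0.0001
knob mixer xy [0.0003 0.047 ] z 0.17718383931471113 shift~ 0.002263718453020796 across~ -0.329829394248836
tcp [-0.0018  0.0876] [0.5756 0.1984 0.1588] 7.05
```

View pics/s7.png

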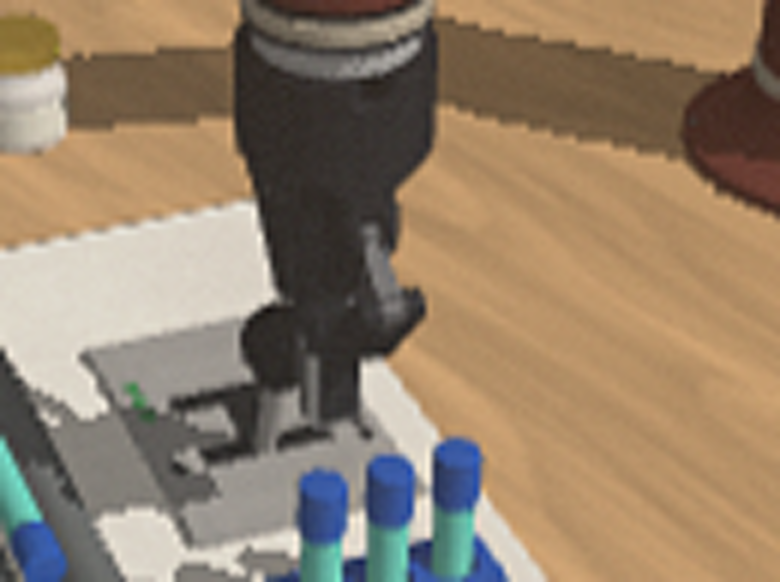

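View pics/d7.png

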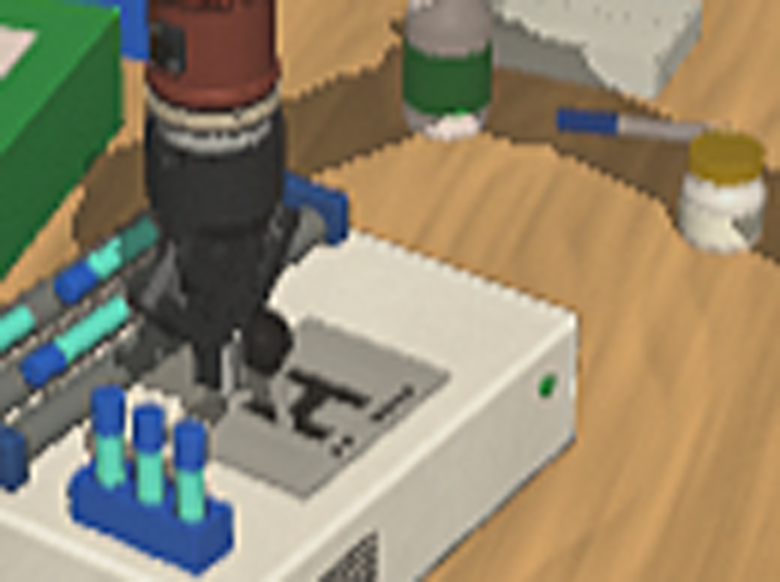

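```bash
python3 look.py scene s8 285 205 40 40 15
python3 - <<'E'
from h import *
import pickle
from rig import sensors
s=sensors.sense();R=np.array(s['tool_rot']);T=np.array(s['tool_pos'])
a=pickle.load(open('pics/s8.pkl','rb'));im=cv2.imread('pics/s8.png')
for x,y,z,c in [(0,-.011,-.008,(0,0,255)),(0,.011,-.008,(0,255,0)),(0,0,-.008,(255,255,255)),(.0145,.011,-.008,(255,0,0)),(.0145,-.011,-.008,(255,0,255))]:
    u=(proj(a,T+R@[x,y,z])+.5-[285,205])*15; cv2.circle(im,(int(u[0]),int(u[1])),4,c,-1)
k=np.array([.552,.114,0])+np.array([.047*.289,.047*.957,.177]);u=(proj(a,k)+.5-[285,205])*15;cv2.circle(im,(int(u[0]),int(u[1])),4,(0,255,255),-1)
cv2.imwrite('pics/s8a.png',im)
E
```

```text
(no output)
```

View pics/s8a.png

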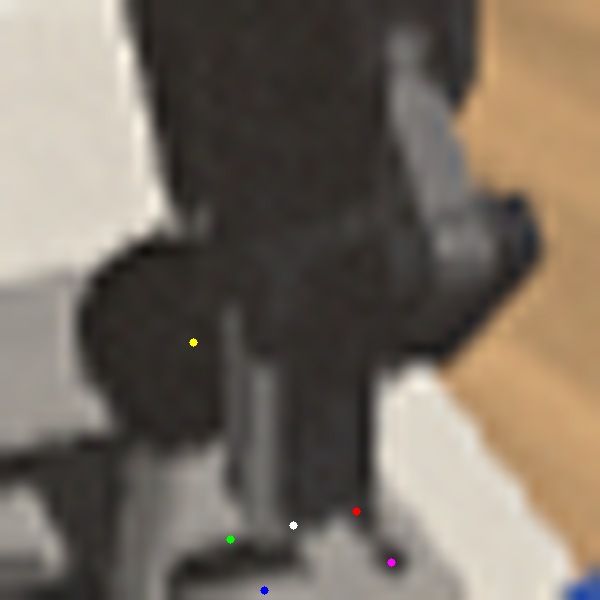

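The overlay shows the finger as modelled and level with the knob in x. Now I'll push right.

```bash
python3 -m crank '[[-0.015,0.006,0,0,0,0,255],[-0.03,0.006,0,0,0,0,255],[-0.045,0.006,0,0,0,0,255],[-0.06,0.006,0,0,0,0,255],[-0.075,0.006,0,0,0,0,255]]'; python3 look.py scene s9 250 170 130 97 6; python3 look.py side d9 210 160 130 97 6;python3 kn.py s9 297.3 227.3
```

```text
t: 7.6
tool_pos: [0.5677, 0.1612, 0.1596]
tool_rot: [[0.297, 0.955, -0.003], [0.955, -0.297, 0.001], [-0.0, -0.003, -1.0]]
force: [0.5, 1.5, 0.8]
grip_width: 0.0
knob mixer xy [0.0003 0.047 ] z 0.17718383931471113 shift~ 0.002263718453020796 across~ -0.329829394248836
tcp [0.0015 0.048 ] [0.5673 0.1596 0.1592] 7.7
```

View pics/s9.png

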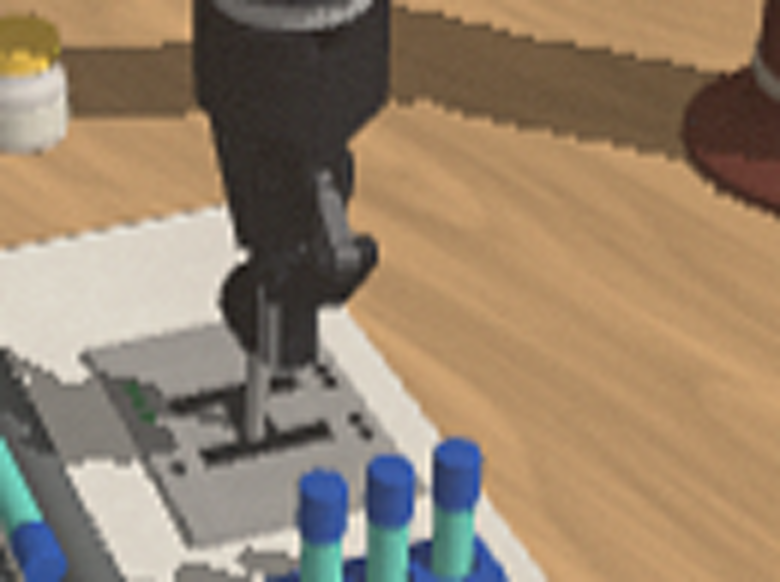

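View pics/d9.png

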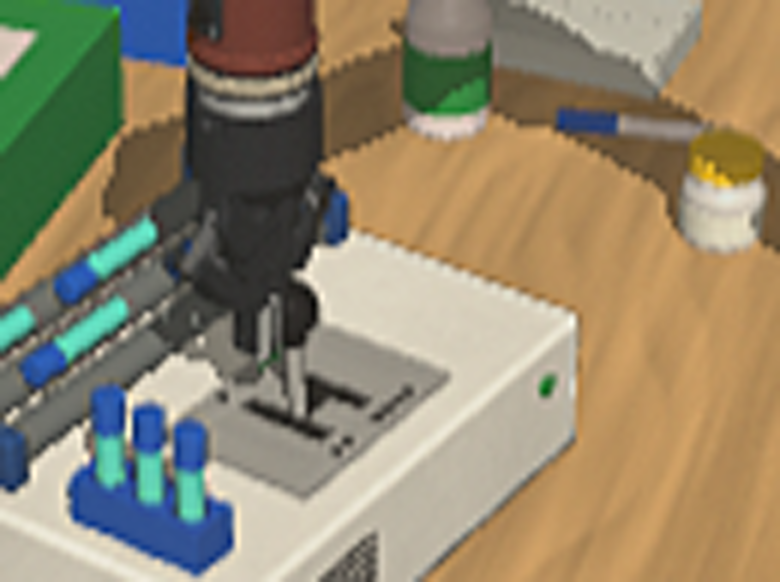

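The stick is entering the cross slot and the force is under 2 N. I'll keep pushing right.

```bash
python3 -m crank '[[-0.016,0,0,0,0,0,255],[-0.032,0,0,0,0,0,255],[-0.048,0,0,0,0,0,255],[-0.064,0,0,0,0,0,255],[-0.08,0,0,0,0,0,255]]'; python3 look.py scene s10 250 170 130 97 6; python3 look.py side d10 210 160 130 97 6;python3 kn.py s10 297.3 227.3
```

```text
t: 8.2
tool_pos: [0.5551, 0.1204, 0.1592]
tool_rot: [[0.299, 0.954, -0.005], [0.954, -0.299, -0.001], [-0.003, -0.005, -1.0]]
force: [0.5, 0.9, 0.2]
grip_width: 0.0002
knob mixer xy [0.0003 0.047 ] z 0.17718383931471113 shift~ 0.002263718453020796 across~ -0.329829394248836
tcp [0.0012 0.0057] [0.5548 0.1191 0.1592] 8.3
```

View pics/s10.png

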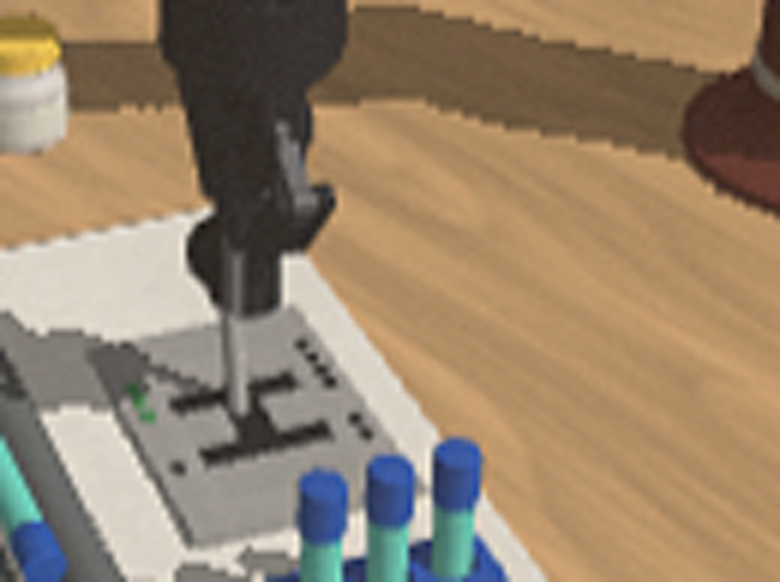

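View pics/d10.png

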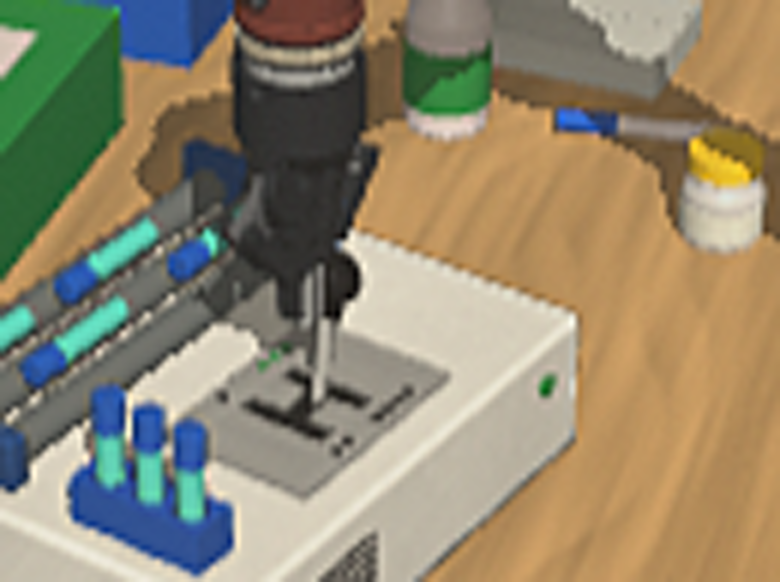

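Nearly in the right lane. I'll push about 14 mm more, watching the force.

```bash
python3 -m crank '[[-0.006,0,0,0,0,0,255],[-0.012,0,0,0,0,0,255],[-0.018,0,0,0,0,0,255],[-0.024,0,0,0,0,0,255],[-0.028,0,0,0,0,0,255]]'; python3 look.py scene s11 250 170 130 97 6; python3 look.py side d11 210 160 130 97 6;python3 kn.py s11 297.3 227.3
```

```text
t: 8.8
tool_pos: [0.5504, 0.1056, 0.1592]
tool_rot: [[0.301, 0.954, -0.006], [0.954, -0.301, -0.003], [-0.005, -0.005, -1.0]]
force: [0.3, 0.4, -0.9]
grip_width: -0.0002
knob mixer xy [0.0003 0.047 ] z 0.17718383931471113 shift~ 0.002263718453020796 across~ -0.329829394248836
tcp [ 0.001  -0.0087] [0.5504 0.1054 0.1592] 8.9
```

View pics/s11.png

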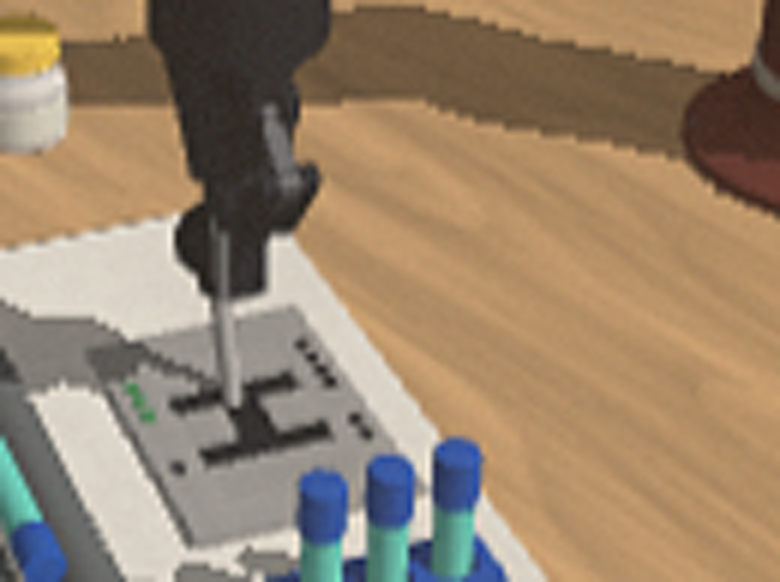

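View pics/d11.png

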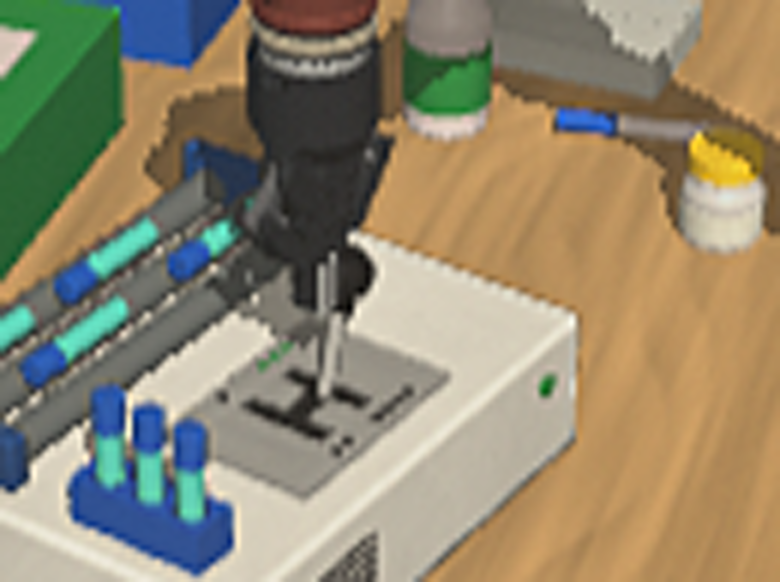

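The stick looks to be in the right lane. I'll back off, go round to the front side, and measure the knob unobstructed.

```bash
python3 -m crank '[[0.04,0,0,0,0,0,255],[0.08,0,0,0,0,0,255],[0.08,-0.05,0,0,0,0,255],[0.08,-0.1,0,0,0,0,255],[0.08,-0.16,0,0,0,0,255]]'; python3 look.py scene s12 230 160 130 97 6; python3 look.py side d12 210 160 130 97 6
```

```text
t: 9.4
tool_pos: [0.4863, 0.1706, 0.1593]
tool_rot: [[0.299, 0.954, -0.005], [0.954, -0.299, -0.002], [-0.003, -0.004, -1.0]]
force: [0.2, -0.1, -0.8]
grip_width: -0.0002
```

View pics/s12.png

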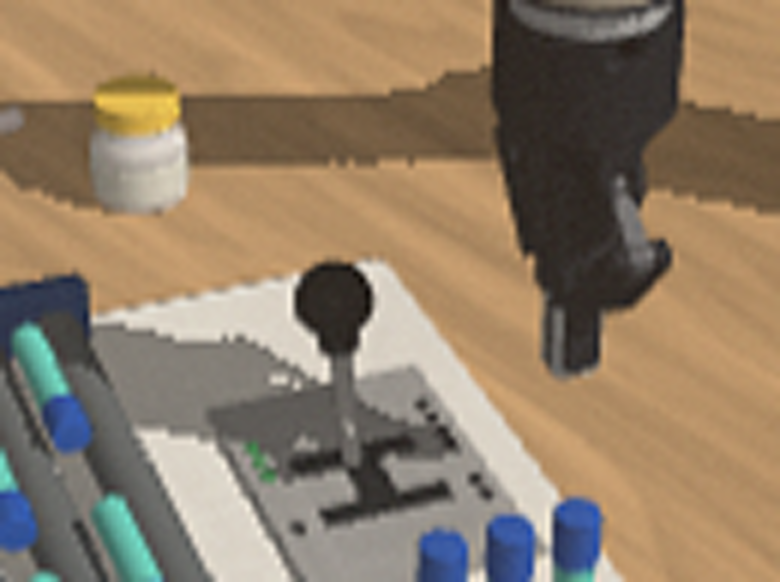

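View pics/d12.png

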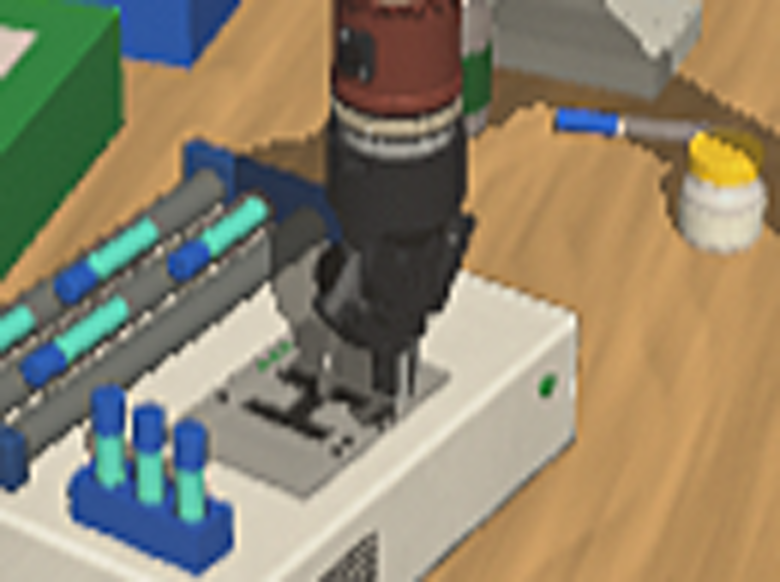

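```bash
python3 kn.py s12 285.5 210.3
```

```text
knob mixer xy [ 0.0031 -0.0311] z 0.18159374787915242 shift~ 0.02167722721441811 across~ 0.2161633881244823
tcp [-0.0837  0.0356] [0.4821 0.1722 0.1592] 9.5
```

Across is about 0.22 rad, right at the edge of the lane. I'll go back and push about 9 mm more to centre it in the lane.

```bash
python3 -m crank '[[0,0.07,0,0,0,0,255],[0,0.14,0,0,0,0,255],[0,0.174,0,0,0,0,255],[-0.02,0.174,0,0,0,0,255],[-0.06,0.174,0,0,0,0,255]]';python3 kn.py s12 285.5 210.3|tail -1;  python3 -m crank '[[-0.012,0,0,0,0,0,255],[-0.024,0,0,0,0,0,255],[-0.035,0,0,0,0,0,255],[-0.04,0,0,0,0,0,255],[-0.046,0,0,0,0,0,255]]';python3 -m crank '[[0,0,0,0,0,0,255],[0,0,0,0,0,0,255],[0,0,0,0,0,0,255],[0,0,0,0,0,0,255],[0,0,0,0,0,0,255]]';python3 kn.py s12 285.5 210.3|tail -1
```

```text
t: 10.0
tool_pos: [0.5565, 0.1203, 0.1578]
tool_rot: [[0.29, 0.957, -0.011], [0.957, -0.29, 0.0], [-0.003, -0.011, -1.0]]
force: [-1.0, -0.1, -0.4]
grip_width: 0.0001
tcp [0.0025 0.0073] [0.5565 0.1203 0.1578] 10.0
t: 10.5
tool_pos: [0.5497, 0.099, 0.1581]
tool_rot: [[0.289, 0.957, -0.011], [0.957, -0.289, 0.001], [-0.002, -0.011, -1.0]]
force: [0.1, 0.1, -0.1]
grip_width: 0.0002
t: 11.0
tool_pos: [0.5498, 0.099, 0.158]
tool_rot: [[0.289, 0.957, -0.011], [0.957, -0.289, 0.001], [-0.002, -0.011, -1.0]]
force: [-0.3, 0.6, -0.1]
grip_width: 0.0002
tcp [ 0.0022 -0.015 ] [0.5498 0.099  0.158 ] 11.0
```

```bash
python3 -m crank '[[-0.005,0,0,0,0,0,255],[-0.01,0,0,0,0,0,255],[-0.01,0,0,0,0,0,255],[-0.01,0,0,0,0,0,255],[-0.01,0,0,0,0,0,255]]';  python3 -m crank '[[0.05,0,0,0,0,0,255],[0.09,0,0,0,0,0,255],[0.09,-0.05,0,0,0,0,255],[0.09,-0.1,0,0,0,0,255],[0.09,-0.17,0,0,0,0,255]]'; python3 look.py scene s13 230 160 130 97 6; python3 look.py side d13 210 160 130 97 6
```

```text
t: 11.5
tool_pos: [0.5485, 0.0952, 0.158]
tool_rot: [[0.288, 0.958, -0.011], [0.958, -0.288, 0.002], [-0.001, -0.011, -1.0]]
force: [1.0, 3.6, -2.1]
grip_width: -0.0002
t: 12.0
tool_pos: [0.4804, 0.1622, 0.1588]
tool_rot: [[0.289, 0.957, -0.01], [0.957, -0.289, 0.001], [-0.002, -0.009, -1.0]]
force: [-0.1, 0.6, 0.4]
grip_width: 0.0
```

View pics/s13.png

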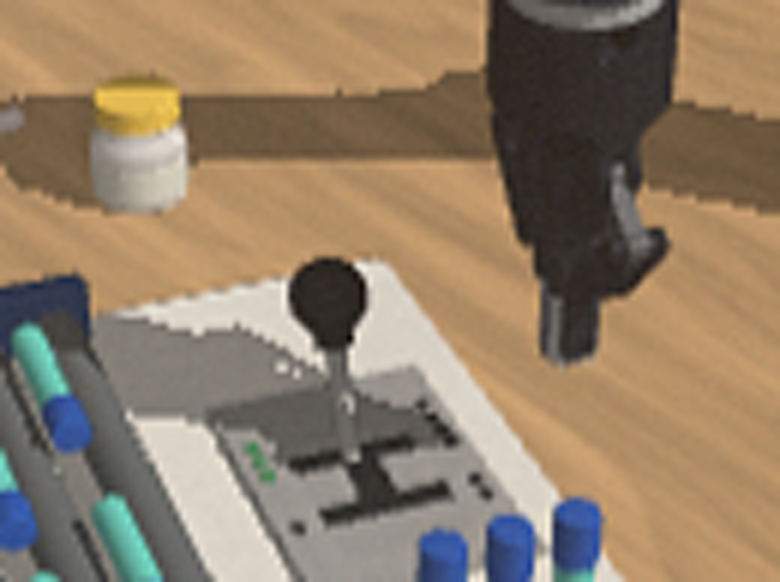

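```bash
python3 kn.py s13 284.6 209.7
```

```text
knob mixer xy [ 0.0036 -0.0367] z 0.18022719133597578 shift~ 0.025372807962845804 across~ 0.25613855449511974
tcp [-0.0884  0.0259] [0.4749 0.1644 0.1585] 12.1
```

The lever is in the right lane: across about 0.26, shift about 0.03. Next I'll line up in front of the knob and push it forward.

```bash
python3 -m crank '[[-0.05,0,0.01,0,0,0,255],[-0.1,0,0.01,0,0,0,255],[-0.13,0,0.01,0,0,0,255],[-0.13,0.05,0.01,0,0,0,255],[-0.13,0.09,0.01,0,0,0,255]]'; python3 kn.py s13 284.6 209.7|tail -1; python3 -m crank '[[0,0.015,0,0,0,0,255],[0,0.03,0,0,0,0,255],[0,0.045,0,0,0,0,255],[0,0.06,0,0,0,0,255],[0,0.075,0,0,0,0,255]]';python3 look.py scene s14 230 160 130 97 6; python3 look.py side d14 210 160 130 97 6;python3 kn.py s13 284.6 209.7|tail -1
```

```text
t: 12.6
tool_pos: [0.501, 0.0882, 0.1535]
tool_rot: [[0.284, 0.959, -0.016], [0.959, -0.284, 0.001], [-0.003, -0.015, -1.0]]
force: [-0.0, 0.0, -0.3]
grip_width: -0.0
tcp [-0.0414 -0.0394] [0.501  0.0882 0.1535] 12.6
t: 13.1
tool_pos: [0.5369, 0.0778, 0.1528]
tool_rot: [[0.283, 0.959, -0.016], [0.959, -0.283, 0.001], [-0.003, -0.016, -1.0]]
force: [-0.8, 0.2, 0.2]
grip_width: 0.0002
tcp [-0.0029 -0.0391] [0.5379 0.0774 0.1528] 13.2
```

View pics/s14.png

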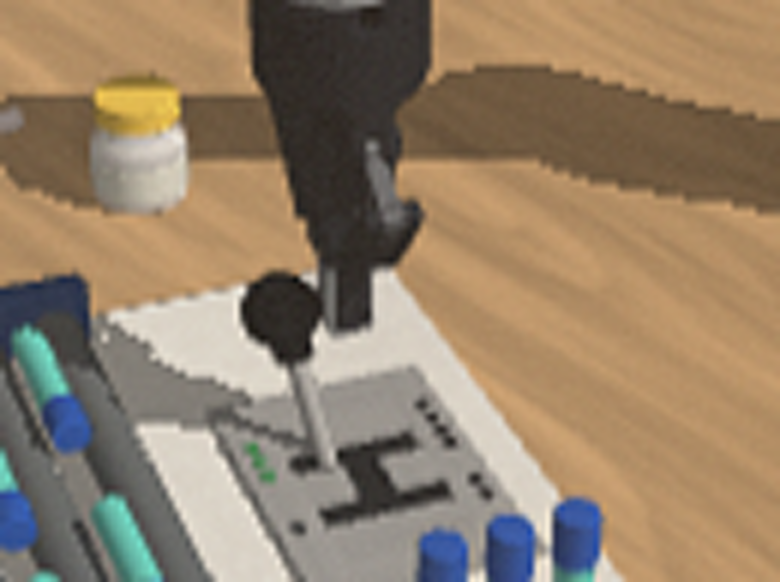

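View pics/d14.png

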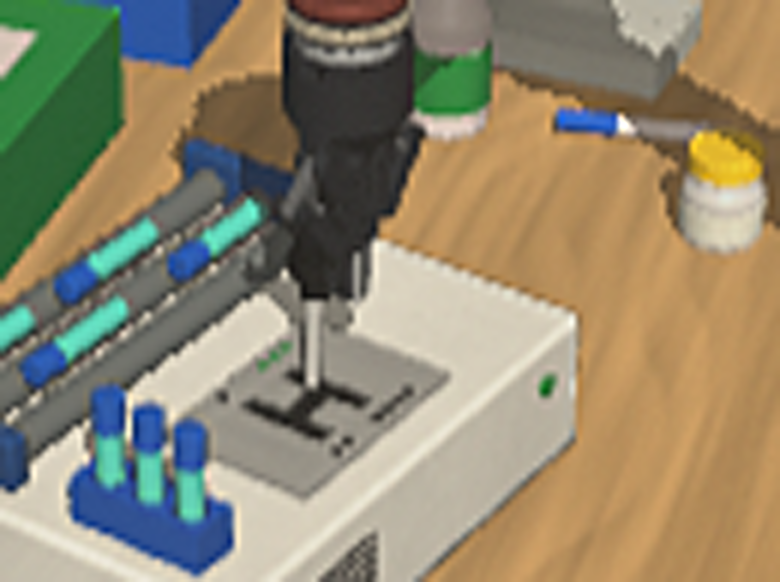

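It's moving into the third slot. I'll push on, then creep to the stop.

```bash
python3 -m crank '[[0,0.01,0,0,0,0,255],[0,0.018,0,0,0,0,255],[0,0.026,0,0,0,0,255],[0,0.033,0,0,0,0,255],[0,0.038,0,0,0,0,255]]'; python3 kn.py s13 284.6 209.7|tail -1; python3 -m crank '[[0,0.002,0,0,0,0,255],[0,0.004,0,0,0,0,255],[0,0.006,0,0,0,0,255],[0,0.008,0,0,0,0,255],[0,0.008,0,0,0,0,255]]';python3 look.py scene s15 230 160 130 97 6; python3 kn.py s13 284.6 209.7|tail -1
```

```text
t: 13.7
tool_pos: [0.5564, 0.0719, 0.1524]
tool_rot: [[0.284, 0.959, -0.015], [0.959, -0.284, 0.001], [-0.003, -0.014, -1.0]]
force: [-0.1, 0.2, 0.1]
grip_width: 0.0005
tcp [ 0.0163 -0.0391] [0.5564 0.0719 0.1524] 13.7
t: 14.2
tool_pos: [0.5603, 0.0707, 0.1524]
tool_rot: [[0.284, 0.959, -0.015], [0.959, -0.284, 0.001], [-0.003, -0.014, -1.0]]
force: [-0.4, -0.6, -1.3]
grip_width: -0.0004
tcp [ 0.0205 -0.039 ] [0.5603 0.0707 0.1524] 14.25
```

View pics/s15.png

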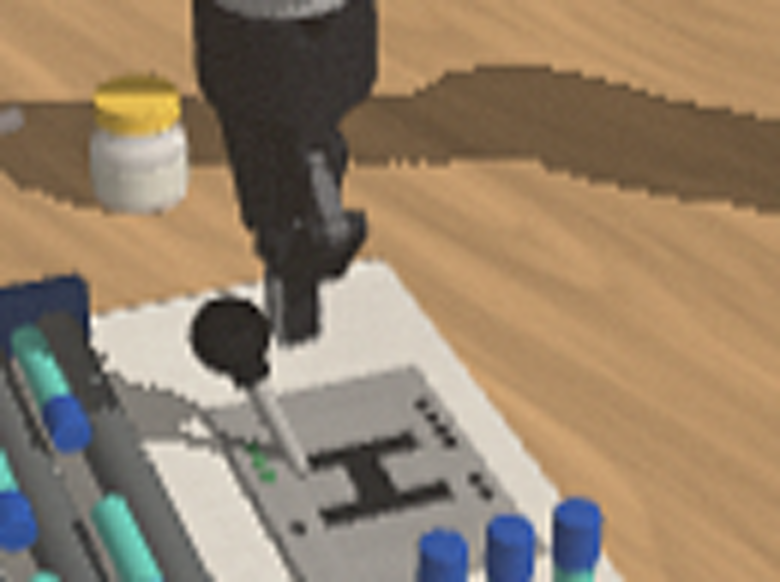

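```bash
python3 kn.py s15 268.1 215.9; python3 -m crank '[[0,0.002,0,0,0,0,255],[0,0.004,0,0,0,0,255],[0,0.005,0,0,0,0,255],[0,0.006,0,0,0,0,255],[0,0.006,0,0,0,0,255]]'
```

```text
knob mixer xy [ 0.05   -0.0371] z 0.17097095471098536 shift~ 0.36435938846503857 across~ 0.2760488562630277
tcp [ 0.0205 -0.039 ] [0.5603 0.0707 0.1524] 14.25
t: 14.75
tool_pos: [0.5624, 0.0701, 0.1521]
tool_rot: [[0.284, 0.959, -0.016], [0.959, -0.284, 0.001], [-0.003, -0.016, -1.0]]
force: [-2.5, 0.5, -0.5]
grip_width: -0.0003
```

```bash
python3 -m crank '[[0,0.002,0,0,0,0,255],[0,0.004,0,0,0,0,255],[0,0.004,0,0,0,0,255],[0,0.004,0,0,0,0,255],[0,0.004,0,0,0,0,255]]'
```

```text
t: 15.25
tool_pos: [0.5638, 0.0698, 0.1518]
tool_rot: [[0.284, 0.959, -0.018], [0.959, -0.284, 0.001], [-0.004, -0.017, -1.0]]
force: [-5.3, 2.2, -1.5]
grip_width: -0.0
```

The force rises to about 6 N with little motion, so the lever is at the stop. I'll back straight off, rise clear and check.

```bash
python3 -m crank '[[0,-0.01,0,0,0,0,255],[0,-0.05,0,0,0,0,255],[0,-0.1,0,0,0,0,255],[0,-0.15,0,0,0,0,255],[0,-0.15,-0.05,0,0,0,255]]'; python3 -m crank '[[0,0,-0.1,0,0,0,255],[0,0,-0.2,0,0,0,255],[0,0,-0.25,0,0,0,255],[0,0,-0.25,0,0,0,255],[0,0,-0.25,0,0,0,255]]'; python3 look.py scene s16 210 150 160 120 5; python3 look.py wrist w16
```

```text
t: 15.75
tool_pos: [0.4884, 0.0913, 0.1765]
tool_rot: [[0.282, 0.959, -0.023], [0.959, -0.282, 0.0], [-0.007, -0.022, -1.0]]
force: [0.5, 0.1, -0.1]
grip_width: -0.0002
t: 16.25
tool_pos: [0.4926, 0.0908, 0.3023]
tool_rot: [[0.283, 0.959, -0.019], [0.959, -0.283, 0.0], [-0.005, -0.018, -1.0]]
force: [-0.1, 0.0, 0.1]
grip_width: 0.0002
```

View pics/s16.png

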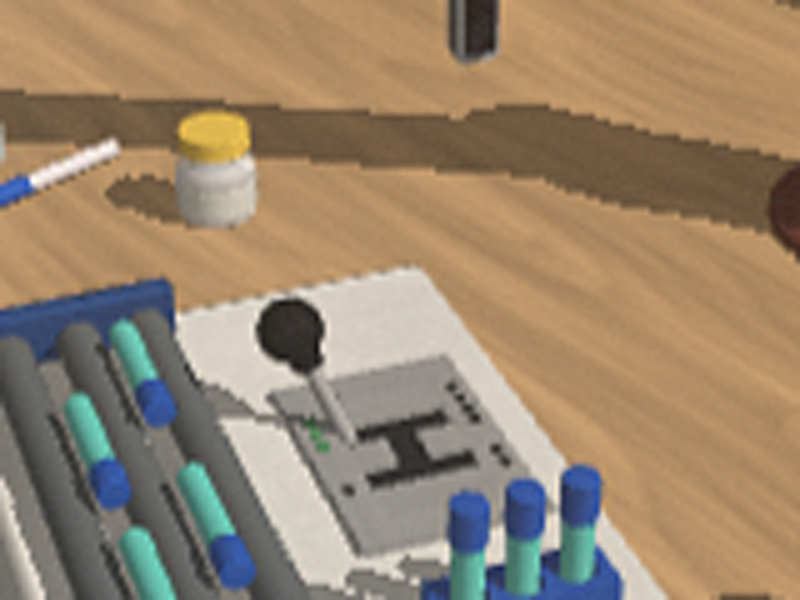

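View pics/w16.png

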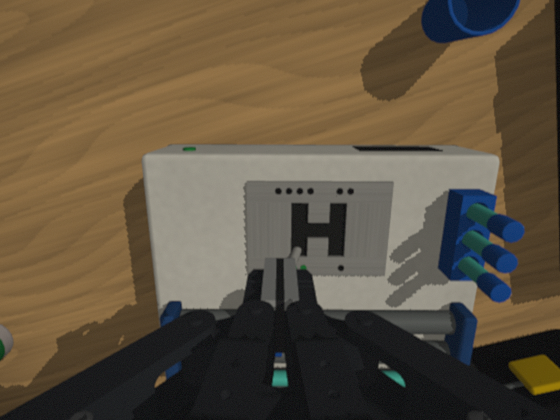

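```bash
python3 kn.py s16 268.0 216.0; sleep 0; python3 look.py scene s17
python3 - <<'E'
import cv2,numpy as np
a=cv2.imread('pics/scene0.png').astype(int);b=cv2.imread('pics/s17.png').astype(int)
d=(abs(a-b).max(2)>40)
# tubes / loose things regions
for n,(x0,y0,x1,y1) in dict(tubes=(295,240,336,285),cup=(378,250,412,294),jarpen=(200,170,265,200),spray=(172,160,198,208)).items(): print(n,d[y0:y1,x0:x1].sum())
from rig import sensors; s=sensors.sense(); print(s['force'],s['joint_velocities'])
E
```

```text
knob mixer xy [ 0.0503 -0.0368] z 0.1709059055313217 shift~ 0.36697910739882944 across~ 0.27427441973013467
tcp [-0.0516 -0.0397] [0.4911 0.0909 0.3004] 16.35
tubes 53
cup 322
jarpen 773
spray 384
[ 0.26637567 -0.36622485 -1.22018599] [-0.00114671  0.00463571 -0.00340656  0.00060533 -0.00378131  0.0073258
 -0.00038878]
```

Run:
```python
import cv2,numpy as np
a=cv2.imread('pics/scene0.png');b=cv2.imread('pics/s17.png')
f=lambda i:cv2.resize(i[150:300,155:420],None,fx=3,fy=2,interpolation=cv2.INTER_CUBIC)
cv2.imwrite('pics/cmp.png',np.vstack([f(a),f(b)])[:, :800])
```

```text
(no output)
```

View pics/cmp.png

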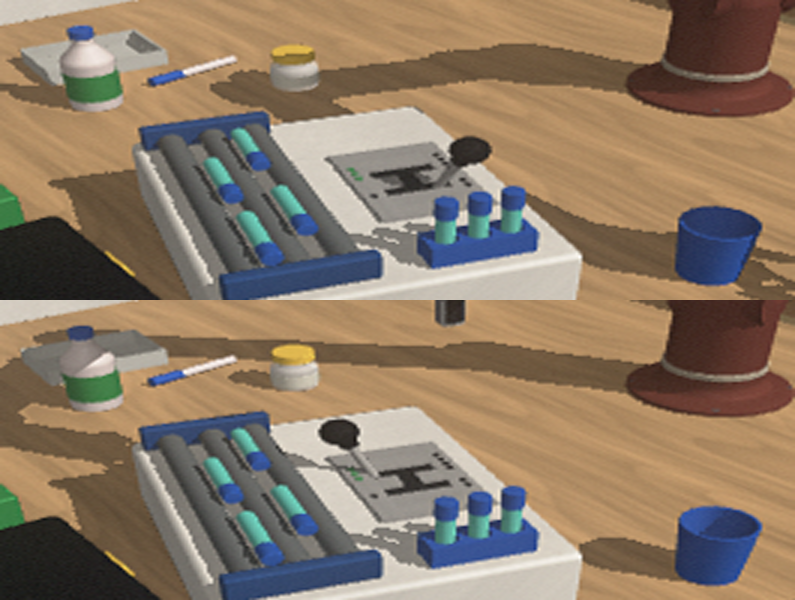

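Nothing has moved except the lever; the pixel differences come from shadows. The lever stands in the third slot and the gripper is clear, so I'm handing in.

```bash
python3 -c "
from rig import r
print(r.job_done())"
```

```text
the job is handed in; nothing more can be done
None
```

The lever now stands in the third slot at its forward stop. The gripper has let go and is clear above it, and the job is handed in at about 16 s with no verdict reported. I pushed the knob with closed fingertips only: forward from second to the cross slot, right into the right-hand lane, then forward to the stop.

**Last checks:**
- **Lever position:** the last picture puts shift at about 0.367 and across at about 0.274. The shift figure is slightly above the 0.35 stop, which is within calibration error. At the end of the last push the force rose to about 6 N with little further movement.
- **Forces:** the highest reading at the end of any move was about 6 N, against the 30 N limit. I only read force at the end of each move, so brief peaks in between were not seen.
- **Other things:** the before and after pictures show the tubes, cup, jar, pen, bottle and tray in place. A pixel comparison did flag changes in those areas; by eye they are only moving shadows.

**What disagreed or had to be mended:**
- **Fingertips:** the cameras showed the closed fingertips about 8 mm behind the tool point, not the stated 17 mm ahead of it. I chose pushing heights that worked either way.
- **Crossing:** the first push to the right stopped at the lane's edge (across about 0.22). A second push took it to about 0.26 before the forward push.

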